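Roll the sample tube to the reading line

ROBOT

A 6-joint arm with a two-finger parallel gripper is mounted at the origin on the work surface. World frame = base frame: x ahead of the robot, y to its left, z up, the work surface at z = 0. Lengths are in mm, angles in degrees, forces in N, time in s.
With the tool pointing down it reaches from about 300 to 850 mm from the base axis. Payload 4.2 kg.
Tool frame: the origin (TCP) lies midway between the tips of the shut fingers; the grasp point (between the pads) lies 19 mm behind it; z points along the fingers, y is the direction in which the jaws open and shut (so a half turn about z gives the same grasp; the last joint's range is limited). The gripper opens to 91 mm and grips with 3 to 60 N. Pads are 32 mm wide; open, the fingers measure 118 mm over their backs; the gripper's body (76 mm by 178 mm) begins 60 mm behind the grasp point.
Start: joints at [-70.875, 18.312, 89.639, -0, 72.044, -1.146], TCP at [199.222, -539.404, 185.276] pointing down, gripper open.
Joint ranges: [-177.97, 177.97], [-48.28, 115.42], [12.27, 149.76], [-77.06, 257.06], [2.81, 150.46], [-146.56, 146.56]. Speed limits (degrees/s): [147.25, 147.25, 180, 180, 180, 180].

INTERFACE

Orientations are given as [roll, pitch, yaw] about the fixed x, y, z axes, in that order (R = Rz(yaw) Ry(pitch) Rx(roll)).
In Python, from workcell import env gives the robot as it stands.
- The arm moves only by the shell command python3 -m jog 'ROWS' [FORCE]. ROWS is JSON, a list of rows, each an object of numbers: "dx", "dy", "dz": the shift along the world's x, y, z in m; "wx", "wy", "wz": the turn, a rotation vector about the world's x, y, z in rad; "grip": the gripper's target within -1 to 1 (shut at 1, half-way at 0, fully open at -1). In form: [{"dx": .., "dy": .., "dz": .., "wx": .., "wy": .., "wz": .., "grip": ..}, ...]. A call has 1 to 10 rows; each row shifts and turns the commanded pose from where the row before left it; what a row does not reach is not made up. A row lasts 1/10 s, in which the tool goes at most 50 mm and 8.59 degrees, less where a joint would pass 70% of its speed; a pose out of reach is approached as far as the arm can. A call with a gripper value outside its range is refused whole. The fingers move at their own pace and stop on an object; FORCE is the grip in N (left out, the last holds). Time passes only in rows, so rows that do not move let the fingers close. It gives the time, the measured TCP pose, the force and the opening at its end, in the units of the state.
- env.state(): the state, without advancing time (a new reading comes with each control period).
- env.grab_frame(name): name is "side" or "top"; returns the picture (420x560x3 uint8, red, green, blue); there is no depth.
- env.get_calibration(name): a dict with "fx", "fy", "cx", "cy" (pixels), "k1" (the pictures are not rectified: a ray, as slopes to the right and down, at radius r is drawn at 1 + k1 r^2 times it, then the intrinsics apply), "R" (3x3) and "t" (3): a world point X has camera coordinates R X + t. Camera axes: x right, y down, z forward; pixel columns grow to the right and rows downward; lengths in mm; the calibration is good to about 2 mm. A picture is of the moment at which its call begins. get_calibration takes no time and is no camera call.
- env.job_done(): hands the job in, once; it reports no verdict.
The state is a dict: "time_s": time; "qpos": joint angles; "qvel": joint speeds; "effort": joint torques, N m; "ee_pos": TCP position; "ee_rot": TCP orientation; "force": force on the tool from outside, world axes, zero at the start; "torque": the same for the moment, N m; "gripper_width": finger opening in mm.
Only numpy, scipy, OpenCV 4.12 (cv2) and the standard library are available. Lean on these libraries where they do the work, as an engineer would, in place of code of your own. Each camera call takes 0.05 s, during which the arm holds its last target. There are 200 camera calls.

TASK

At the seed-testing bench, roll the white sample tube with the orange cap across the grey viewing board, pushing it from the side, until it stops lying along and centred on the red reading line. Do not pick it up, do not let it run on past the line, and leave the tube with the blue cap where it lies.

Things in the scene. Friction and masses are not known exactly. Their poses are not given: they have to be found in the camera images.
- tube_orange: Tube to roll: white cylinder, orange cap on one end, orange band near the other; 40 mm diameter, 100 mm long, 80 g, lying on the board. Origin on its axis at mid-length; x along the tube to the cap, y and z turn as it rolls. Starts 100 to 180 mm from the line on its -y side, within 6 degrees of parallel to it. Rolls freely; when the pusher stops it coasts some 60 mm from 0.2 m/s, 20 mm from 0.1, 2 mm from 0.03.
- tube_blue: To be left alone: same tube with a blue cap and band, same origin and axes, on the same side of the line. The two lie in neighbouring lanes, ends about 30 mm apart along the line, one up to 60 mm nearer the line than the other; which is nearer the robot varies.
- line (a point): Middle of the red line on the top of the viewing board (fixed flat grey slab 270 x 400 mm, top 10 mm above the bench, no rims). The line, 12 mm wide, runs along the point's x over the whole 270 mm; the tube has to roll towards its +y (roughly to the robot's left); z up. The board reaches 250 mm from the line on the -y side, 150 mm on the +y side. Only the two tubes lie on it.
Mind the look-alikes: they are no part of the job. What is shaped like the tube_orange but green, purple or turquoise is not meant.

How it is judged (in metres and radians):
On the way:
1. the orange-capped tube turns over as it rolls (angle between tube_orange's own z axis and vertical above 2.2 rad), for 0.05 s.
At the end, for the whole second after the job is handed in: The orange-capped tube lies at rest on the board, its middle within 12 mm of the red line's middle across the line and within 110 mm of the line's midpoint along it, its axis within 11 degrees of the line; the blue-capped tube is within 15 mm of where it started (y of tube_orange in the frame of line between -0.012 and 0.012 m and x of tube_orange in the frame of line between -0.11 and 0.11 m and z of tube_orange in the frame of line below 0.024 m and angle between the x axis of tube_orange and the x axis of line, either way round below 0.19 rad and linear speed of tube_orange below 0.01 m/s and angular speed of tube_orange below 0.4 rad/s and distance of tube_blue from where it was at the start of the episode below 0.015 m); the robot touches nothing.
It fails at once if the orange-capped tube runs on past the red line (its middle more than 20 mm beyond the line's middle) (y of tube_orange in the frame of line above 0.02 m).
It fails at once if the orange-capped tube is lifted off the board (by more than 12 mm) (z of tube_orange in the frame of line above 0.032 m).
It fails at once if the blue-capped tube is moved by more than 15 mm (distance of tube_blue from where it was at the start of the episode above 0.015 m).
It also fails if it takes over 38 s, if anything falls off the work surface, if the arm or the gripper's body presses on something with over 40 N, if the wrist force passes 120 N, or if a joint passes its speed limit or range.

## Working session

There is one attempt and no reset: what is moved stays moved. The work goes in short steps, Python scripts to look and compute and a shell command to move; the robot and the scene stay as the last step left them, time stands still between calls to the robot, and variables do not carry over. Pictures are saved under pics/ and viewed, about 8 in all and at most 12, crops included, and the job is handed in when it is done.

```bash
mkdir -p pics
cat > h.py <<'E'
import cv2,numpy as np
from workcell import env
def grab(n,f):
    im=env.grab_frame(n); cv2.imwrite(f,cv2.cvtColor(im,cv2.COLOR_RGB2BGR)); return im
def cast(n,uv,z):
    c=env.get_calibration(n);R=np.array(c["R"]);t=np.array(c["t"])
    d=(np.atleast_2d(np.float64(uv))-[c["cx"],c["cy"]])/[c["fx"],c["fy"]]
    p=d.copy()
    for _ in range(20): p=d/(1+c["k1"]*(p**2).sum(1,keepdims=True))
    r=np.c_[p,np.ones(len(p))]@R; o=-R.T@t
    return o+r*((z-o[2])/r[:,2:])
def blobs(im,lo,hi,amin=25):
    h=cv2.cvtColor(im,cv2.COLOR_RGB2HSV); m=cv2.inRange(h,lo,hi)
    n,l,s,c=cv2.connectedComponentsWithStats(m)
    return [(s[i],c[i],np.argwhere(l==i)[:,::-1]) for i in range(1,n) if s[i][4]>=amin]
E
python3 - <<'E'
from h import *
print(env.state())
for n in("top","side"):
    im=grab(n,f"pics/{n}0.png"); c=env.get_calibration(n); print(n,(-np.array(c["R"]).T@np.array(c["t"])).round())
    for k,lo,hi in(("or",(8,130,80),(22,255,255)),("red",(0,130,60),(6,255,255)),("red2",(172,130,60),(180,255,255)),("blue",(100,120,50),(125,255,255))):
        for s,ce,p in blobs(im,lo,hi): print(k,s,ce.round(1),cast(n,ce,10)[0].round())
E
```

```text
{'time_s': 0.0, 'qpos': array([-7.08733881e+01,  1.83522515e+01,  8.97064662e+01,  1.02675745e-03,
        7.20438283e+01, -1.14605357e+00]), 'qvel': array([-0.02558219, -0.03304303, -0.05338956, -0.01321267,  0.03962328,
        0.08361028]), 'effort': array([ 9.14548909e-04, -4.12465489e+01, -2.31972241e+01,  7.28118257e-02,
        4.54626081e-02, -1.31628663e-04]), 'ee_pos': array([ 199.05330465, -538.85266983,  184.4138035 ]), 'ee_rot': array([-1.79897494e+02, -3.02701347e-03,  2.02723453e+01]), 'force': array([-0.16571391, -0.85776236, -0.09209363]), 'torque': array([ 0.00581629, -0.02151305,  0.02122459]), 'gripper_width': 91.2186159585922}
top [420. -17. 811.]
or [    0     0   433    57 20937] [203.1  24.3] [1056.  140.   10.]
or [ 11 104  40  38 553] [ 35.2 126.8] [818. 485.  10.]
or [297 160  21  18 257] [306.9 168.1] [714. -76.  10.]
or [305 193  21  10 110] [314.8 197.1] [654. -90.  10.]
red [249 166  21 137 669] [258.8 235.5] [580.  20.  10.]
red [  0 199  17  20 203] [  8.7 209.1] [642. 516.  10.]
blue [ 426    0  134   47 5577] [498.8  21.5] [1057. -521.   10.]
blue [
[... 257 characters left out ...]
r [260 174  15  17 145] [265.8 181.4] [723. -87.  10.]
or [284 183  10  15  65] [287.6 189.5] [ 664. -102.   10.]
or [  6 268  47  38 662] [ 31.  290.9] [839. 463.  10.]
or [133 395  22  15 171] [142.9 402.9] [496. 438.  10.]
red [231 210  45  27 139] [253.7 222.5] [647.  32.  10.]
red [276 233  49  30 165] [300.5 248.1] [521.  17.  10.]
red [ 54 342  30  39 514] [ 68.1 359.8] [653. 484.  10.]
red2 [268 228  15  13  29] [275.2 234.2] [587.  25.  10.]
red2 [293 242  18  12  38] [301.8 248.3] [519.  16.  10.]
blue [ 211   62   96   58 2953] [253.7  85.7] [1074. -397.   10.]
blue [317 184  16  19 177] [323.2 192. ] [ 595. -153.   10.]
blue [341 196  11  16  65] [345.1 203. ] [ 533. -158.   10.]
```

View pics/top0.png

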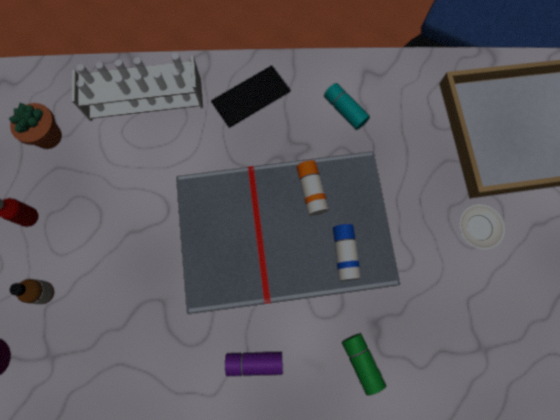

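View pics/side0.png

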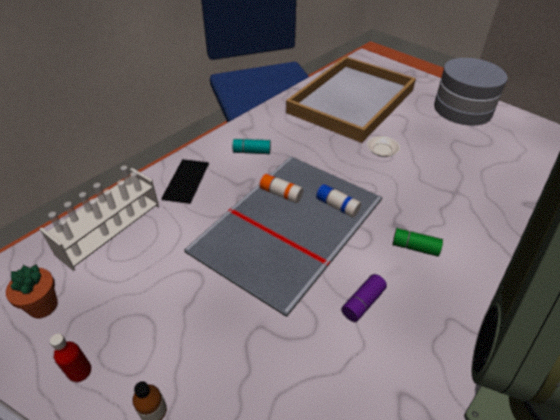

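The top view shows the orange-capped tube at about (312,187), with its cap at (307,168). The blue-capped tube is at (346,251) and the red line runs from (251,166) to (267,302). The side view agrees. Next I compute the poses in the line frame.

```bash
cat >> h.py <<'E'
def line_frame(im,n="top"):
    h=cv2.cvtColor(im,cv2.COLOR_RGB2HSV); m=cv2.inRange(h,(0,130,60),(6,255,255))|cv2.inRange(h,(174,130,60),(180,255,255))
    uv=np.argwhere(m)[:,::-1]; X=cast(n,uv,10)[:,:2]
    X=X[(abs(X[:,1]-20)<45)&(abs(X[:,0]-580)<170)]
    vx,vy,_,_=cv2.fitLine(X.astype(np.float32),cv2.DIST_HUBER,0,.01,.01).ravel()
    d=np.array([vx,vy])*np.sign(vx); s=X@d; nn=np.array([-d[1],d[0]])
    return d,nn,(s.min()+s.max())/2*d+np.median(X@nn)*nn,np.ptp(s)
def tube(im,lo,hi,n="top",box=(450,780,-220,130)):
    h=cv2.cvtColor(im,cv2.COLOR_RGB2HSV); m=cv2.inRange(h,lo,hi)
    out=[]
    nn,l,s,c=cv2.connectedComponentsWithStats(m)
    for i in range(1,nn):
        if s[i][4]<30: continue
        X=cast(n,c[i],42)[0]
        if box[0]<X[0]<box[1] and box[2]<X[1]<box[3]: out.append((s[i][4],c[i].round(1),X[:2].round(1)))
    # whole silhouette
    g=cv2.inRange(h,(0,0,125),(180,255,255))|m
    uv0=np.mean([o[1] for o in out],0); l2=cv2.connectedComponents(g)[1]
    lab=l2[int(uv0[1]),int(uv0[0])]; r=None
    if lab:
        r=cv2.minAreaRect(np.argwhere(l2==lab)[:,::-1].astype(np.float32)); 
    return out,r
OR=((8,130,80),(22,255,255));BL=((100,120,50),(125,255,255))
E
python3 - <<'E'
from h import *
im=cv2.cvtColor(cv2.imread("pics/top0.png"),cv2.COLOR_BGR2RGB)
ims=cv2.cvtColor(cv2.imread("pics/side0.png"),cv2.COLOR_BGR2RGB)
d,n,o,L=line_frame(im); print("line",d,o,L,"yaw",np.degrees(np.arctan2(d[1],d[0])))
print("side",line_frame(ims,"side"))
for k in(OR,BL):
    out,r=tube(im,*k); print(out,r)
    if r:
        c=cv2.boxPoints(r); X=cast("top",c,30)[:,:2]; C=cast("top",r[0],28)[0,:2]
        print("corners",X.round(), "centre",C.round(1),"in line frame",(C-o)@d,(C-o)@n)
    a,b=sorted(out,key=lambda q:-q[0])[:2]; v=a[2]-b[2]; print("yaw",np.degrees(np.arctan2(v[1],v[0])))
E
```

```text
line [0.99352413 0.1136212 ] [587.5421016   21.11283575] 267.8642598325284 yaw 6.524104
side (array([0.99328405, 0.1157013 ], dtype=float32), array([-0.1157013 ,  0.99328405], dtype=float32), array([582.84755103,  24.38467691]), np.float64(261.824573010558))
[(np.int32(257), array([306.9, 168.1]), array([702.4, -73.9])), (np.int32(110), array([314.8, 197.1]), array([644.5, -86.6]))] ((312.4094543457031, 193.10675048828125), (33.427978515625, 19.65128517150879), 62.10273361206055)
corners [[ 677.  -53.]
 [ 695.  -87.]
 [ 635. -114.]
 [ 618.  -80.]] centre [656.6 -83.7] in line frame 56.72969241250383 -111.9566866528188
yaw 12.371546129189856
[(np.int32(312), array([343.4, 231.6]), array([ 577.5, -136.5])), (np.int32(127), array([347.8, 264. ]), array([ 517.7, -141.2]))] ((348.82122802734375, 259.1866455078125), (20.921031951904297, 35.991268157958984), 12.804265022277832)
corners [[ 501. -118.]
 [ 565. -136.]
 [ 556. -174.]
 [ 492. -155.]] centre [ 528.4 -145.8] in line frame -77.70217711006039 -159.1525040843237
yaw 4.493941827019366
```

```bash
python3 -m jog '[{"dx":0.03,"dy":0.025,"wz":0.1,"grip":-0.1},{"dx":0.03,"dy":0.025,"wz":0.1,"grip":-0.1},{"dx":0.03,"dy":0.025,"wz":0.1,"grip":-0.1},{"dx":0.03,"dy":0.025,"wz":0.1,"grip":-0.1},{"dx":0.03,"dy":0.025,"wz":0.1,"grip":-0.1},{"dx":0.03,"dy":0.025,"wz":0.1,"grip":-0.1},{"dx":0.03,"dy":0.025,"wz":0.1,"grip":-0.1},{"dx":0.03,"dy":0.025,"wz":0.1,"grip":-0.1},{"dx":0.03,"dy":0.025,"wz":0.1,"grip":-0.1},{"dx":0.03,"dy":0.025,"wz":0.1,"grip":-0.1}]' 20
python3 -m jog '[{"dx":0.03,"dy":0.025,"wz":0.05,"grip":-0.1},{"dx":0.03,"dy":0.025,"wz":0.05,"grip":-0.1},{"dx":0.03,"dy":0.025,"wz":0.05,"grip":-0.1},{"dx":0.03,"dy":0.025,"wz":0.05,"grip":-0.1},{"dx":0.03,"dy":0.025,"wz":0.05,"grip":-0.1},{"dx":0.027,"dy":0.024,"wz":0.05,"grip":-0.1},{"wz":0.03,"grip":-0.1},{"grip":-0.1},{"grip":-0.1}]'
```

```text
invalid input
invalid input
```

```bash
python3 -m jog '[{"dx":0.03,"dy":0.025,"dz":0,"wx":0,"wy":0,"wz":0.1,"grip":-0.1}]'; python3 -m jog --help | head
```

```text
time_s: 0.2
ee_pos: [227.2, -516.2, 184.5]
ee_rot: [180.0, 0.1, 25.9]
force: [0.8, 0.4, -0.2]
gripper_width: 85.6invalid input: not JSON, or not a number
```

All keys are required.

```bash
python3 -m jog '[{"dx":0.03,"dy":0.025,"dz":0,"wx":0,"wy":0,"wz":0.1,"grip":-0.1},{"dx":0.03,"dy":0.025,"dz":0,"wx":0,"wy":0,"wz":0.1,"grip":-0.1},{"dx":0.03,"dy":0.025,"dz":0,"wx":0,"wy":0,"wz":0.1,"grip":-0.1},{"dx":0.03,"dy":0.025,"dz":0,"wx":0,"wy":0,"wz":0.1,"grip":-0.1},{"dx":0.03,"dy":0.025,"dz":0,"wx":0,"wy":0,"wz":0.1,"grip":-0.1},{"dx":0.03,"dy":0.025,"dz":0,"wx":0,"wy":0,"wz":0.1,"grip":-0.1},{"dx":0.03,"dy":0.025,"dz":0,"wx":0,"wy":0,"wz":0.1,"grip":-0.1},{"dx":0.03,"dy":0.025,"dz":0,"wx":0,"wy":0,"wz":0.1,"grip":-0.1},{"dx":0.03,"dy":0.025,"dz":0,"wx":0,"wy":0,"wz":0.1,"grip":-0.1},{"dx":0.03,"dy":0.025,"dz":0,"wx":0,"wy":0,"wz":0.1,"grip":-0.1}]'
python3 -m jog '[{"dx":0.03,"dy":0.025,"dz":0,"wx":0,"wy":0,"wz":0.1,"grip":-0.1},{"dx":0.03,"dy":0.025,"dz":0,"wx":0,"wy":0,"wz":0.1,"grip":-0.1},{"dx":0.03,"dy":0.025,"dz":0,"wx":0,"wy":0,"wz":0.03,"grip":-0.1},{"dx":0.03,"dy":0.025,"dz":0,"wx":0,"wy":0,"wz":0,"grip":-0.1},{"dx":0.027,"dy":0.024,"dz":0,"wx":0,"wy":0,"wz":0,"grip":-0.1},{"dx":0,"dy":0,"dz":0,"wx":0,"wy":0,"wz":0,"grip":-0.1},{"dx":0,"dy":0,"dz":0,"wx":0,"wy":0,"wz":0,"grip":-0.1}]'
```

```text
time_s: 1.2
ee_pos: [530.1, -263.1, 184.8]
ee_rot: [-180.0, -0.0, 83.5]
force: [0.2, -0.6, -0.4]
gripper_width: 50.0
time_s: 1.9
ee_pos: [676.0, -139.9, 184.2]
ee_rot: [-179.9, -0.0, 96.6]
force: [-0.3, -0.6, -0.7]
gripper_width: 50.5
```

```bash
python3 -m jog '[{"dx":0,"dy":0,"dz":-0.035,"wx":0,"wy":0,"wz":0,"grip":-0.1},{"dx":0,"dy":0,"dz":-0.035,"wx":0,"wy":0,"wz":0,"grip":-0.1},{"dx":0,"dy":0,"dz":-0.035,"wx":0,"wy":0,"wz":0,"grip":-0.1},{"dx":0,"dy":0,"dz":0,"wx":0,"wy":0,"wz":0,"grip":-0.1},{"dx":0,"dy":0,"dz":0,"wx":0,"wy":0,"wz":0,"grip":-0.1}]'
python3 - <<'E'
from h import *
a=env.grab_frame("top")[120:320,200:420]; b=env.grab_frame("side")[130:330,180:400]
cv2.imwrite("pics/c1.png",cv2.cvtColor(cv2.resize(np.hstack([a,b]),(792,360),interpolation=cv2.INTER_CUBIC),cv2.COLOR_RGB2BGR))
E
```

```text
time_s: 2.4
ee_pos: [675.6, -141.4, 80.7]
ee_rot: [-180.0, -0.0, 96.4]
force: [0.7, 0.5, 1.6]
gripper_width: 49.8
```

View pics/c1.png

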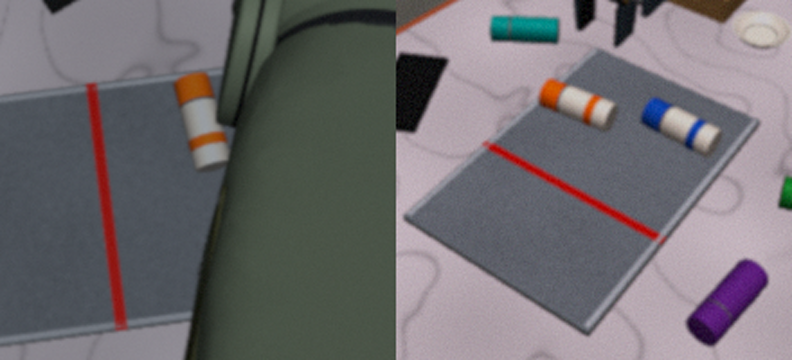

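The left crop shows the arm hiding part of the top view, with the orange-capped tube unmoved. In the right (side) crop, the fingertips at about (615,35) hang above and behind the tube, clear of the blue-capped one. I'll descend behind the tube.

```bash
python3 -m jog '[{"dx":0,"dy":0,"dz":-0.019,"wx":0,"wy":0,"wz":0,"grip":-0.1},{"dx":0,"dy":0,"dz":-0.019,"wx":0,"wy":0,"wz":0,"grip":-0.1},{"dx":0,"dy":0,"dz":-0.019,"wx":0,"wy":0,"wz":0,"grip":-0.1},{"dx":0,"dy":0,"dz":0,"wx":0,"wy":0,"wz":0,"grip":-0.1},{"dx":0,"dy":0,"dz":0,"wx":0,"wy":0,"wz":0,"grip":-0.1}]'
python3 - <<'E'
from h import *
b=env.grab_frame("side")[130:280,200:400]
cv2.imwrite("pics/c2.png",cv2.cvtColor(cv2.resize(b,(780,585),interpolation=cv2.INTER_CUBIC),cv2.COLOR_RGB2BGR))
E
```

```text
time_s: 3.0
ee_pos: [677.3, -140.8, 25.2]
ee_rot: [179.8, 0.1, 96.5]
force: [-0.0, 0.3, 0.5]
gripper_width: 50.4
```

View pics/c2.png

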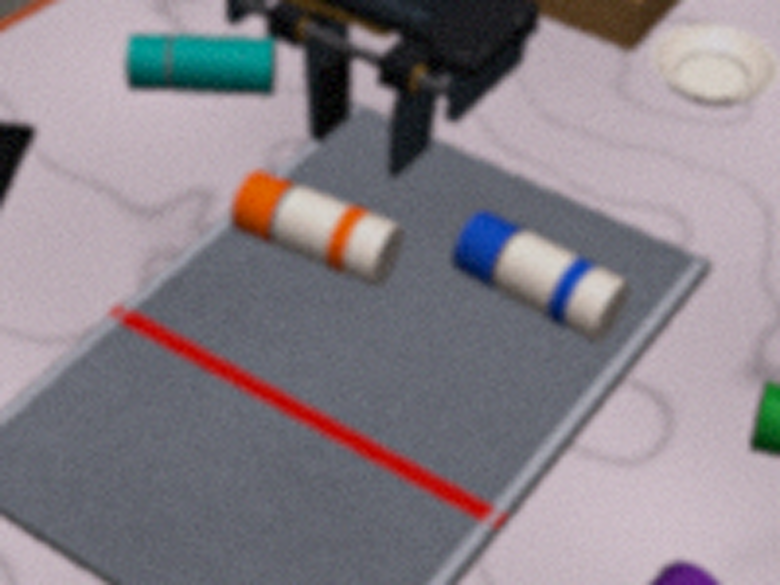

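Both fingers stand behind the orange-capped tube, with tips near (325,135) and (400,170), roughly centred on it. The blue-capped tube is clear of them. I'll push slowly.

```bash
python3 -m jog '[{"dx":-0.0005,"dy":0.004,"dz":0,"wx":0,"wy":0,"wz":0,"grip":-0.1},{"dx":-0.0005,"dy":0.004,"dz":0,"wx":0,"wy":0,"wz":0,"grip":-0.1},{"dx":-0.0005,"dy":0.004,"dz":0,"wx":0,"wy":0,"wz":0,"grip":-0.1},{"dx":-0.0005,"dy":0.004,"dz":0,"wx":0,"wy":0,"wz":0,"grip":-0.1},{"dx":-0.0005,"dy":0.004,"dz":0,"wx":0,"wy":0,"wz":0,"grip":-0.1},{"dx":-0.0005,"dy":0.004,"dz":0,"wx":0,"wy":0,"wz":0,"grip":-0.1},{"dx":-0.0005,"dy":0.004,"dz":0,"wx":0,"wy":0,"wz":0,"grip":-0.1},{"dx":-0.0005,"dy":0.004,"dz":0,"wx":0,"wy":0,"wz":0,"grip":-0.1},{"dx":-0.0005,"dy":0.004,"dz":0,"wx":0,"wy":0,"wz":0,"grip":-0.1},{"dx":-0.0005,"dy":0.004,"dz":0,"wx":0,"wy":0,"wz":0,"grip":-0.1}]'
cat >> h.py <<'E'
O=np.array([587.5,21.1]);D=np.array([.9934,.1145]);N=np.array([-.1145,.9934])
def rep():
    t=env.state()["ee_pos"][:2]-O; print("tcp",(t@D).round(1),(t@N).round(1))
    for n in("side","top"):
        im=env.grab_frame(n)
        for nm,k in(("or",OR),("bl",BL)):
            for s,c,p in blobs(im,*k):
                X=cast(n,c,40)[0,:2]-O
                if abs(X@D)<160 and -220<X@N<100: print(n,nm,s[4],c.round(1),(X@D).round(1),(X@N).round(1))
E
python3 -c "from h import *;rep()"
python3 - <<'E'
from h import *
for n in("side","top"):
    im=cv2.cvtColor(cv2.imread(f"pics/{n}0.png"),cv2.COLOR_BGR2RGB)
    for nm,k in(("or0",OR),("bl0",BL)):
        for s,c,p in blobs(im,*k):
            X=cast(n,c,40)[0,:2]-O
            if abs(X@D)<160 and -220<X@N<100: print(n,nm,s[4],(X@D).round(1),(X@N).round(1))
E
```

```text
time_s: 4.05
ee_pos: [671.2, -100.1, 23.2]
ee_rot: [180.0, -0.0, 96.5]
force: [0.2, 0.1, -0.5]
gripper_width: 50.3
tcp 69.2 -130.0
side or 150 [266.  181.4] 100.7 -96.6
side or 60 [287.3 190.1] 42.6 -101.4
side bl 177 [323.2 192. ] -28.1 -145.3
side bl 63 [345.  203.3] -87.5 -142.5
side or0 145 101.2 -96.3
side or0 65 43.2 -103.6
side bl0 177 -28.1 -145.3
side bl0 65 -87.3 -143.3
top or0 257 104.0 -107.7
top or0 110 44.8 -113.8
top bl0 312 -27.6 -155.8
top bl0 127 -87.7 -153.6
```

Run:
```python
from h import *
b=env.grab_frame("side")[130:280,200:400]
cv2.imwrite("pics/c3.png",cv2.cvtColor(cv2.resize(b,(780,585),interpolation=cv2.INTER_CUBIC),cv2.COLOR_RGB2BGR))
```

```text
(no output)
```

View pics/c3.png

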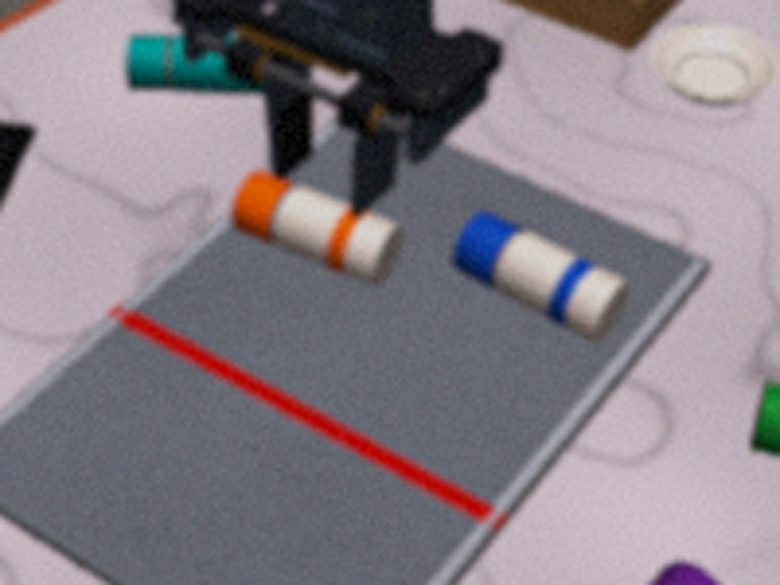

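Run:
```python
from h import *
for q in((392,174),(430,150),(318,140),(348,120)):
    X=cast("side",[200+q[0]/3.9,130+q[1]/3.9],25)[0,:2]-O; print(q,X@D,X@N)
```

```text
(392, 174) 57.832043779857784 -180.02417670482555
(430, 150) 51.36149552633911 -213.99964236629478
(318, 140) 115.06575743117153 -179.67191085307346
(348, 120) 111.21628441532565 -207.8708444284189
```

The camera puts the fingertips higher than the TCP reading, possibly because the open fingers sit back. The tube has barely moved, so the tips may be hanging above it. I'll back off, lower and re-measure before pushing.

```bash
python3 -m jog '[{"dx":0.001,"dy":-0.01,"dz":0,"wx":0,"wy":0,"wz":0,"grip":-0.1},{"dx":0.001,"dy":-0.01,"dz":0,"wx":0,"wy":0,"wz":0,"grip":-0.1},{"dx":0.001,"dy":-0.01,"dz":0,"wx":0,"wy":0,"wz":0,"grip":-0.1},{"dx":0.001,"dy":-0.01,"dz":0,"wx":0,"wy":0,"wz":0,"grip":-0.1},{"dx":0,"dy":0,"dz":-0.005,"wx":0,"wy":0,"wz":0,"grip":-0.1},{"dx":0,"dy":0,"dz":-0.004,"wx":0,"wy":0,"wz":0,"grip":-0.1},{"dx":0,"dy":0,"dz":0,"wx":0,"wy":0,"wz":0,"grip":-0.1},{"dx":0,"dy":0,"dz":0,"wx":0,"wy":0,"wz":0,"grip":-0.1}]'
python3 - <<'E'
from h import *
rep()
b=env.grab_frame("side")[130:230,230:370]
cv2.imwrite("pics/c4.png",cv2.cvtColor(cv2.convertScaleAbs(cv2.resize(b,(784,560),interpolation=cv2.INTER_CUBIC),alpha=1.5),cv2.COLOR_RGB2BGR))
E
```

```text
time_s: 5.0
ee_pos: [675.0, -139.9, 13.9]
ee_rot: [-180.0, -0.0, 96.5]
force: [-0.1, -0.4, 0.1]
gripper_width: 49.9
tcp 68.5 -170.0
side or 144 [265.8 181.3] 101.1 -96.4
side or 69 [287.5 189.9] 42.5 -102.2
side bl 179 [323.2 191.9] -28.0 -145.3
side bl 63 [345.1 203.1] -87.4 -143.1
top or 261 [306.9 168.2] 103.8 -107.7
top or 73 [311.5 198.2] 43.6 -107.4
```

View pics/c4.png

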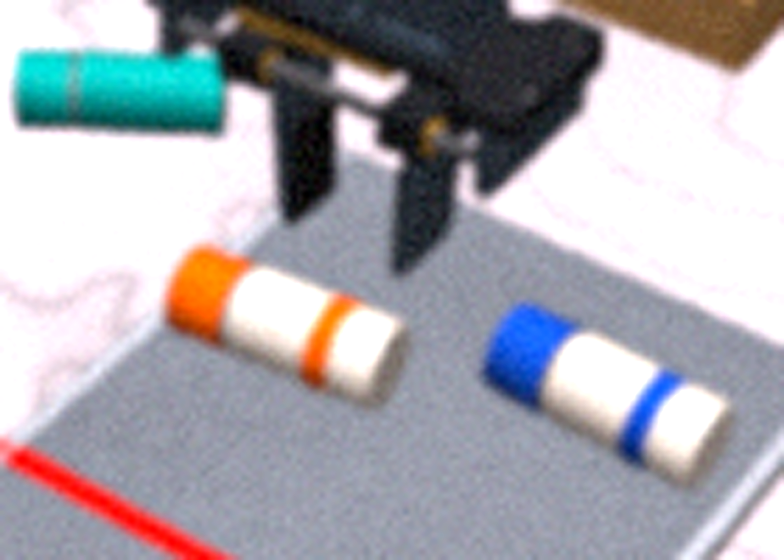

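The tips are at (400,272) and (290,222) in the crop. I cast them at several heights.

Run:
```python
from h import *
for z in(14,24,30,36,42):
    X=cast("side",[[230+q[0]/5.6,130+q[1]/5.6] for q in((400,272),(290,222),(450,240),(333,190))],z)[:,:2]-O; print(z,(X@D).round(1),(X@N).round(1))
```

```text
14 [ 54.4 113.6  48.5 111. ] [-179.8 -178.9 -211.2 -209. ]
24 [ 48.4 106.7  42.5 104.2] [-170.1 -169.2 -201.  -198.9]
30 [ 44.7 102.6  38.9 100. ] [-164.2 -163.3 -194.9 -192.8]
36 [41.1 98.5 35.4 95.9] [-158.4 -157.5 -188.8 -186.7]
42 [37.5 94.3 31.8 91.8] [-152.5 -151.6 -182.6 -180.6]
```

Tip height comes out at about 40 mm with the TCP at 14. That fits the tips having passed over the tube earlier. I'll lower further in small steps and watch the force.

```bash
python3 -m jog '[{"dx":0,"dy":0,"dz":-0.002,"wx":0,"wy":0,"wz":0,"grip":-0.1},{"dx":0,"dy":0,"dz":-0.001,"wx":0,"wy":0,"wz":0,"grip":-0.1},{"dx":0,"dy":0,"dz":-0.001,"wx":0,"wy":0,"wz":0,"grip":-0.1},{"dx":0,"dy":0,"dz":-0.001,"wx":0,"wy":0,"wz":0,"grip":-0.1},{"dx":0,"dy":0,"dz":0,"wx":0,"wy":0,"wz":0,"grip":-0.1}]'
```

```text
time_s: 5.65
ee_pos: [675.1, -140.4, 9.1]
ee_rot: [-180.0, -0.0, 96.5]
force: [-0.0, 0.0, -0.1]
gripper_width: 50.3
```

No force at 9 mm, which is below the board top, so the tips really do sit higher. I'll go down further.

```bash
python3 -m jog '[{"dx":0,"dy":0,"dz":-0.002,"wx":0,"wy":0,"wz":0,"grip":-0.1},{"dx":0,"dy":0,"dz":-0.002,"wx":0,"wy":0,"wz":0,"grip":-0.1},{"dx":0,"dy":0,"dz":-0.002,"wx":0,"wy":0,"wz":0,"grip":-0.1},{"dx":0,"dy":0,"dz":-0.002,"wx":0,"wy":0,"wz":0,"grip":-0.1},{"dx":0,"dy":0,"dz":-0.002,"wx":0,"wy":0,"wz":0,"grip":-0.1},{"dx":0,"dy":0,"dz":0,"wx":0,"wy":0,"wz":0,"grip":-0.1}]'
python3 - <<'E'
from h import *
b=env.grab_frame("side")[130:230,230:370]
cv2.imwrite("pics/c5.png",cv2.cvtColor(cv2.convertScaleAbs(cv2.resize(b,(784,560),interpolation=cv2.INTER_CUBIC),alpha=1.5),cv2.COLOR_RGB2BGR))
E
```

```text
time_s: 6.25
ee_pos: [674.9, -140.3, -1.2]
ee_rot: [-180.0, -0.0, 96.5]
force: [0.0, -0.1, 0.0]
gripper_width: 50.2
```

View pics/c5.png

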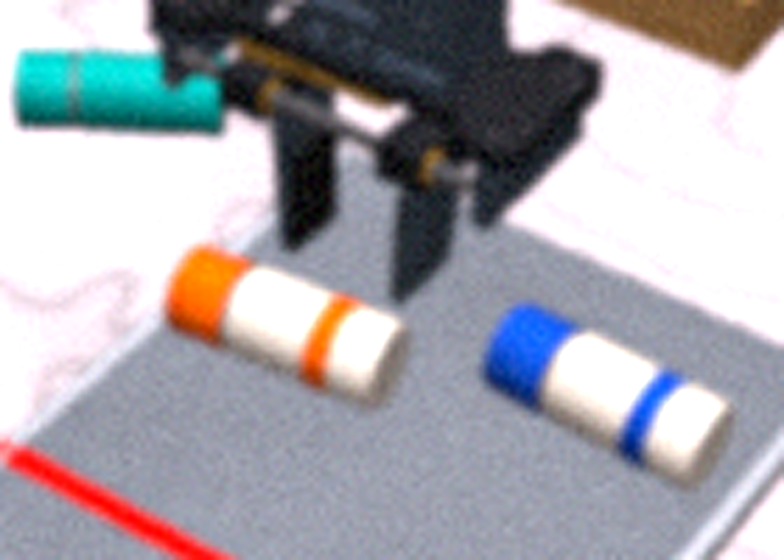

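The tips are now near (400,300), at roughly z = 25 mm, below the top of the tube. I'll go 4 mm lower and then push slowly.

```bash
python3 -m jog '[{"dx":0,"dy":0,"dz":-0.002,"wx":0,"wy":0,"wz":0,"grip":-0.1},{"dx":0,"dy":0,"dz":-0.002,"wx":0,"wy":0,"wz":0,"grip":-0.1},{"dx":-0.0005,"dy":0.004,"dz":0,"wx":0,"wy":0,"wz":0,"grip":-0.1},{"dx":-0.0005,"dy":0.004,"dz":0,"wx":0,"wy":0,"wz":0,"grip":-0.1},{"dx":-0.0005,"dy":0.004,"dz":0,"wx":0,"wy":0,"wz":0,"grip":-0.1},{"dx":-0.0005,"dy":0.004,"dz":0,"wx":0,"wy":0,"wz":0,"grip":-0.1},{"dx":-0.0005,"dy":0.003,"dz":0,"wx":0,"wy":0,"wz":0,"grip":-0.1},{"dx":-0.0005,"dy":0.003,"dz":0,"wx":0,"wy":0,"wz":0,"grip":-0.1},{"dx":-0.0005,"dy":0.003,"dz":0,"wx":0,"wy":0,"wz":0,"grip":-0.1},{"dx":-0.0005,"dy":0.003,"dz":0,"wx":0,"wy":0,"wz":0,"grip":-0.1}]'
python3 -m jog '[{"dx":-0.0005,"dy":0.003,"dz":0,"wx":0,"wy":0,"wz":0,"grip":-0.1},{"dx":-0.0005,"dy":0.003,"dz":0,"wx":0,"wy":0,"wz":0,"grip":-0.1},{"dx":-0.0005,"dy":0.003,"dz":0,"wx":0,"wy":0,"wz":0,"grip":-0.1},{"dx":-0.0005,"dy":0.003,"dz":0,"wx":0,"wy":0,"wz":0,"grip":-0.1},{"dx":-0.0005,"dy":0.003,"dz":0,"wx":0,"wy":0,"wz":0,"grip":-0.1}]'
python3 -c "from h import *;rep()"
```

```text
time_s: 7.3
ee_pos: [671.2, -112.2, -4.7]
ee_rot: [180.0, 0.0, 96.5]
force: [0.2, -0.5, -0.1]
gripper_width: 50.2
time_s: 7.8
ee_pos: [668.7, -97.2, -4.7]
ee_rot: [180.0, 0.0, 96.5]
force: [-0.3, -0.1, 0.2]
gripper_width: 49.9
tcp 67.1 -126.8
side or 149 [260.1 187.6] 98.6 -71.1
side or 65 [281.7 196.4] 40.5 -76.5
side bl 177 [323.2 191.9] -27.8 -145.5
side bl 62 [345.  203.1] -87.3 -143.0
```

```bash
python3 -m jog '[{"dx":-0.0005,"dy":0.004,"dz":0,"wx":0,"wy":0,"wz":0,"grip":-0.1},{"dx":-0.0005,"dy":0.004,"dz":0,"wx":0,"wy":0,"wz":0,"grip":-0.1},{"dx":-0.0005,"dy":0.004,"dz":0,"wx":0,"wy":0,"wz":0,"grip":-0.1},{"dx":-0.0005,"dy":0.004,"dz":0,"wx":0,"wy":0,"wz":0,"grip":-0.1},{"dx":-0.0005,"dy":0.004,"dz":0,"wx":0,"wy":0,"wz":0,"grip":-0.1},{"dx":-0.0005,"dy":0.004,"dz":0,"wx":0,"wy":0,"wz":0,"grip":-0.1},{"dx":-0.0005,"dy":0.004,"dz":0,"wx":0,"wy":0,"wz":0,"grip":-0.1},{"dx":-0.0005,"dy":0.004,"dz":0,"wx":0,"wy":0,"wz":0,"grip":-0.1},{"dx":-0.0005,"dy":0.004,"dz":0,"wx":0,"wy":0,"wz":0,"grip":-0.1},{"dx":-0.0005,"dy":0.004,"dz":0,"wx":0,"wy":0,"wz":0,"grip":-0.1}]'
python3 -c "from h import *;rep()"
```

```text
time_s: 8.9
ee_pos: [663.7, -57.1, -4.7]
ee_rot: [180.0, 0.0, 96.5]
force: [0.6, 0.3, -0.1]
gripper_width: 50.3
tcp 66.7 -86.4
side or 158 [250.6 197.3] 95.9 -32.2
side or 70 [272.6 207. ] 37.0 -36.9
side bl 178 [323.2 191.9] -27.9 -145.4
side bl 64 [345.  203.2] -87.5 -142.7
```

```bash
python3 -m jog '[{"dx":-0.0003,"dy":0.003,"dz":0,"wx":0,"wy":0,"wz":0,"grip":-0.1},{"dx":-0.0003,"dy":0.003,"dz":0,"wx":0,"wy":0,"wz":0,"grip":-0.1},{"dx":-0.0003,"dy":0.003,"dz":0,"wx":0,"wy":0,"wz":0,"grip":-0.1},{"dx":-0.0003,"dy":0.003,"dz":0,"wx":0,"wy":0,"wz":0,"grip":-0.1},{"dx":-0.0003,"dy":0.003,"dz":0,"wx":0,"wy":0,"wz":0,"grip":-0.1},{"dx":-0.0003,"dy":0.003,"dz":0,"wx":0,"wy":0,"wz":0,"grip":-0.1},{"dx":-0.0003,"dy":0.003,"dz":0,"wx":0,"wy":0,"wz":0,"grip":-0.1},{"dx":-0.0003,"dy":0.003,"dz":0,"wx":0,"wy":0,"wz":0,"grip":-0.1},{"dx":-0.0003,"dy":0.003,"dz":0,"wx":0,"wy":0,"wz":0,"grip":-0.1},{"dx":0,"dy":0,"dz":0,"wx":0,"wy":0,"wz":0,"grip":-0.1}]'
python3 - <<'E'
from h import *
rep()
a=env.grab_frame("top")[120:320,200:420];b=env.grab_frame("side")[130:330,180:400]
cv2.imwrite("pics/c6.png",cv2.cvtColor(cv2.resize(np.hstack([a,b]),(792,360),interpolation=cv2.INTER_CUBIC),cv2.COLOR_RGB2BGR))
E
```

```text
time_s: 10.0
ee_pos: [661.0, -29.9, -4.7]
ee_rot: [180.0, -0.0, 96.5]
force: [-0.5, 0.2, 0.4]
gripper_width: 50.1
tcp 67.1 -59.1
side or 167 [243.5 205. ] 93.3 -3.5
side or 73 [265.9 214.7] 34.6 -8.9
side bl 176 [323.2 191.9] -28.0 -145.4
side bl 62 [345.  203.1] -87.3 -143.0
```

View pics/c6.png

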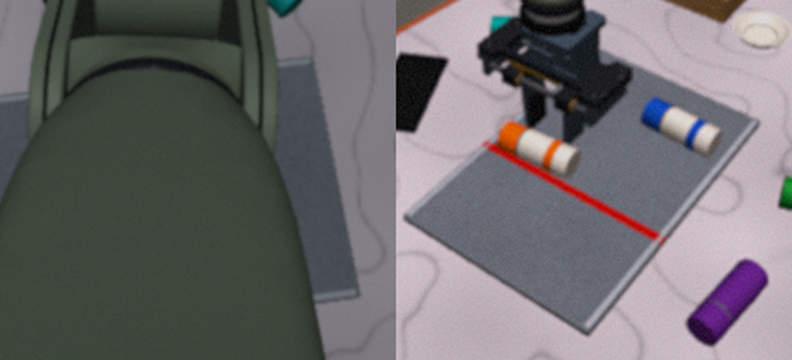

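The side crop shows the tube just short of the line, with its middle about 18 mm off. The blue-capped tube has not moved. I'll give it a decelerating push of 14 mm.

```bash
python3 -m jog '[{"dx":-0.0003,"dy":0.003,"dz":0,"wx":0,"wy":0,"wz":0,"grip":-0.1},{"dx":-0.0003,"dy":0.003,"dz":0,"wx":0,"wy":0,"wz":0,"grip":-0.1},{"dx":-0.0003,"dy":0.003,"dz":0,"wx":0,"wy":0,"wz":0,"grip":-0.1},{"dx":-0.0003,"dy":0.002,"dz":0,"wx":0,"wy":0,"wz":0,"grip":-0.1},{"dx":-0.0003,"dy":0.002,"dz":0,"wx":0,"wy":0,"wz":0,"grip":-0.1},{"dx":-0.0001,"dy":0.001,"dz":0,"wx":0,"wy":0,"wz":0,"grip":-0.1},{"dx":0,"dy":0,"dz":0,"wx":0,"wy":0,"wz":0,"grip":-0.1},{"dx":0,"dy":0,"dz":0,"wx":0,"wy":0,"wz":0,"grip":-0.1},{"dx":0,"dy":0,"dz":0,"wx":0,"wy":0,"wz":0,"grip":-0.1}]'
python3 -c "from h import *;rep()"
```

```text
time_s: 11.1
ee_pos: [659.4, -16.5, -4.7]
ee_rot: [180.0, 0.0, 96.5]
force: [0.9, -0.1, 0.1]
gripper_width: 50.3
tcp 67.2 -45.6
side or 166 [240.6 207.8] 92.7 7.2
side or 78 [262.8 218.1] 33.8 3.3
side bl 177 [323.2 191.9] -28.0 -145.4
side bl 63 [345.  203.3] -87.5 -142.5
top bl 132 [349.2 230.8] -27.5 -166.8
top bl 35 [355.6 263.4] -88.5 -167.7
```

```bash
python3 -m jog '[{"dx":-0.0001,"dy":0.002,"dz":0,"wx":0,"wy":0,"wz":0,"grip":-0.1},{"dx":-0.0001,"dy":0.002,"dz":0,"wx":0,"wy":0,"wz":0,"grip":-0.1},{"dx":-0.0001,"dy":0.001,"dz":0,"wx":0,"wy":0,"wz":0,"grip":-0.1},{"dx":-0.0001,"dy":0.001,"dz":0,"wx":0,"wy":0,"wz":0,"grip":-0.1},{"dx":0,"dy":0,"dz":0,"wx":0,"wy":0,"wz":0,"grip":-0.1},{"dx":0.0005,"dy":-0.004,"dz":0,"wx":0,"wy":0,"wz":0,"grip":-0.1},{"dx":0.0005,"dy":-0.008,"dz":0,"wx":0,"wy":0,"wz":0,"grip":-0.1},{"dx":0.001,"dy":-0.01,"dz":0,"wx":0,"wy":0,"wz":0,"grip":-0.1},{"dx":0,"dy":0,"dz":0.02,"wx":0,"wy":0,"wz":0,"grip":-0.1},{"dx":0,"dy":0,"dz":0.04,"wx":0,"wy":0,"wz":0,"grip":-0.1}]'
python3 -m jog '[{"dx":0,"dy":-0.01,"dz":0.045,"wx":0,"wy":0,"wz":0,"grip":-0.1},{"dx":0,"dy":-0.03,"dz":0.035,"wx":0,"wy":0,"wz":0,"grip":-0.1},{"dx":0,"dy":-0.045,"dz":0,"wx":0,"wy":0,"wz":0,"grip":-0.1},{"dx":0,"dy":-0.045,"dz":0,"wx":0,"wy":0,"wz":0,"grip":-0.1},{"dx":-0.02,"dy":-0.045,"dz":0,"wx":0,"wy":0,"wz":0,"grip":-0.1},{"dx":-0.03,"dy":-0.04,"dz":0,"wx":0,"wy":0,"wz":0,"grip":-0.1},{"dx":-0.03,"dy":-0.04,"dz":0,"wx":0,"wy":0,"wz":0,"grip":-0.1},{"dx":-0.03,"dy":-0.04,"dz":0,"wx":0,"wy":0,"wz":0,"grip":-0.1},{"dx":-0.03,"dy":-0.04,"dz":0,"wx":0,"wy":0,"wz":0,"grip":-0.1},{"dx":0,"dy":0,"dz":0,"wx":0,"wy":0,"wz":0,"grip":-0.1}]'
python3 - <<'E'
from h import *
rep()
a=grab("top","pics/top7.png")[120:320,200:420];b=env.grab_frame("side")[130:330,180:400]
print(line_frame(a*0+a if 0 else env.grab_frame("top")))
cv2.imwrite("pics/c7.png",cv2.cvtColor(cv2.resize(np.hstack([a,b]),(792,360),interpolation=cv2.INTER_CUBIC),cv2.COLOR_RGB2BGR))
E
```

```text
time_s: 12.2
ee_pos: [658.3, -33.7, 52.4]
ee_rot: [-179.6, -0.1, 96.4]
force: [0.6, -0.2, 0.1]
gripper_width: 50.0
time_s: 13.2
ee_pos: [516.6, -373.1, 135.4]
ee_rot: [-179.9, 0.1, 96.1]
force: [1.1, -0.3, 0.7]
gripper_width: 50.2
tcp -115.6 -383.5
side or 165 [238.9 209.7] 92.1 14.1
side or 79 [261.1 220.2] 33.0 10.4
side bl 178 [323.2 191.9] -27.9 -145.4
side bl 65 [344.9 203.3] -87.4 -142.2
top or 263 [249.5 180. ] 94.9 3.7
top or 111 [256.  209.9] 35.1 -1.4
top bl 313 [343.4 231.6] -27.6 -155.7
top bl 127 [347.8 264.1] -87.8 -153.6
(array([0.9934692 , 0.11410096], dtype=float32), array([-0.11410096,  0.9934692 ], dtype=float32), array([587.53841338,  21.13456214]), np.float64(267.865060710016))
```

View pics/c7.png

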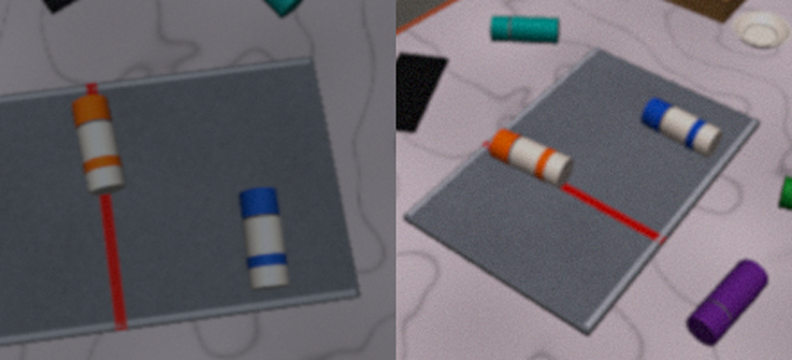

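The tube lies on the line, with its cap at (91,108) and band at (102,162) in the left crop. The line shows at both ends, and the blue-capped tube is unchanged. I'll do a last check that it is at rest, then hand in.

```bash
python3 -c "
from h import *
rep();print(env.state()['time_s']);env.job_done()"
```

```text
tcp -109.7 -377.6
side or 167 [239.  209.7] 92.0 13.9
side or 79 [261.1 220.2] 33.0 10.4
side bl 180 [323.2 192. ] -28.1 -145.2
side bl 63 [345.1 203.1] -87.4 -143.1
top or 264 [249.5 179.9] 95.1 3.7
top or 112 [256.1 209.9] 35.1 -1.6
top bl 313 [343.3 231.6] -27.5 -155.7
top bl 126 [347.9 264.1] -87.7 -153.7
13.55
the job is handed in; nothing more can be done
```

I rolled the orange-capped tube about 110 mm to the red line, pushing it slowly from the side with the half-open fingers. I then backed the arm clear and handed the job in at about 13.6 s.

**Last checks (top camera):**
- **Across the line:** the tube's middle is about 1 mm from the line's middle.
- **Along the line:** it is roughly 60 to 65 mm from the line's midpoint, against a limit of 110 mm.
- **Angle:** the axis is about 5° off the line, against a limit of 11°. The fingers did not straighten its starting tilt.
- **At rest:** the tube did not move between the last two looks.
- **Blue-capped tube:** it is where it started, within measuring noise of well under 1 mm.
- **Turning over:** I did not measure this, but rolling 110 mm is about 5.5 rad, so it should have passed 2.2 rad.

**What disagreed:**
- **Side camera:** it puts the cap and band 10 to 14 mm beyond the line. About 12 mm of that is a fixed offset, because it mainly sees the tube's +y face. Corrected for that, it agrees with the top camera.
- **Finger height:** with the gripper half open, the fingertips sat about 25 mm higher than the TCP reading. My first push therefore passed over the tube and barely moved it, so I backed off, lowered the fingers and pushed again.

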